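Fetch the comb from the vanity case

ROBOT

A 7-joint arm with a two-finger parallel gripper is mounted at the origin on the work surface. World frame = base frame: x ahead of the robot, y to its left, z up, the work surface at z = 0. Lengths are in mm, angles in degrees, forces in N, time in s.
With the tool pointing down it reaches from about 350 to 900 mm from the base axis. Payload 8.1 kg.
Tool frame: the origin (TCP) lies at the very end of the fingers, on their centre line; the grasp point (between the pads) lies grasp_offset behind it (grasp_offset is the distance from the TCP to the grasp point, in mm); z points along the fingers, y is the line along which they close (so a half turn about z gives the same grasp; the last joint's range is limited). The gripper opens to 92 mm and grips with 3 to 60 N. Pads are 19 mm wide; open, the fingers measure 130 mm over their backs; the gripper's body (75 mm by 190 mm) begins 47 mm behind the grasp point.
Start: joints at [-77.727, 24.895, 1.432, 90.138, -0.665, 64.973, -4.303], TCP at [194.732, 593.903, 226.742] pointing down, gripper open.
Joint ranges: [-149.89, 149.89], [-25.12, 119.58], [-72.63, 75.52], [4.76, 147.25], [-75.54, 255.54], [6.69, 114.76], [-157.13, 157.13]. Speed limits (degrees/s): [127.2, 127.2, 172.46, 172.46, 180, 180, 180].

INTERFACE

Orientations are given as [roll, pitch, yaw] about the fixed x, y, z axes, in that order (R = Rz(yaw) Ry(pitch) Rx(roll)).
In Python, from cell import * gives the robot as it stands.
- The arm moves only by the tool carry_out, never from a script. Its argument "rows" is a list that holds one entry, the list of rows, each a list of 7 numbers: the turn, a rotation vector about the world's x, y, z each as a share of 4 degrees, from -1 to 1, then the shift along the world's x, y, z each as a share of 5 cm, from -1 to 1, then the opening, from 0 (shut) to 1 (fully open). A call has 1 to 5 rows; each row shifts and turns the commanded pose from where the row before left it; what a row does not reach is not made up. A row lasts 1/10 s, in which the tool goes at most 50 mm and 8.59 degrees, less where a joint would pass 70% of its speed; a pose out of reach is approached as far as the arm can. A call with a number of a shift or a turn outside -1 to 1 is refused whole. A call with a gripper value outside its range is refused whole. The fingers move at their own pace and stop on an object; the grip force is fixed at half the most. Time passes only in rows, so rows that do not move let the fingers close. It gives the time, the measured TCP pose, the force, the opening and the grip force at its end, in the units of the state.
- get_state(): the state, without advancing time (a new reading comes with each control period).
- snapshot(name): name is "scene" or "top" or "wrist"; returns a dict with "img" (420x560x3 uint8, red, green, blue), "depth" (420x560 float32, mm along the optical axis (not along the pixel's ray), 0 where there is no reading), "fx", "fy", "cx", "cy" (pixels), "R" (3x3) and "t" (3): a world point X has camera coordinates R X + t; the wrist camera has in their place "hand_eye" (4x4, takes a point from camera to tool coordinates, whose origin is the TCP and whose axes are the flange's). Camera axes: x right, y down, z forward; pixel columns grow to the right and rows downward; lengths in mm; the calibration is good to about 2 mm. A picture is of the moment at which its call begins: read the wrist's pose just before it.
- finish_job(): hands the job in; it is judged then, once.
The state is a dict: "time": time; "qpos": joint angles; "joint_vel": joint speeds; "effort": joint torques, N m; "tcp_pos": TCP position; "tcp_rot": TCP orientation; "force": force on the tool from outside, world axes, zero at the start; "ft_torque": the same for the moment, N m; "grip_width": finger opening in mm; "gripper_force": force on a finger pad.
Only numpy, scipy, OpenCV 4.12 (cv2) and the standard library are available. Lean on these libraries where they do the work, as an engineer would, in place of code of your own. Each camera call takes 0.05 s, during which the arm holds its last target. There are 200 camera calls.

TASK

Swing the lid of the white vanity case back past its balance point so that it stays open by itself, then lift the comb out and lay it gently, flat on the floor of the shallow ceramic dish. Leave the hair pick in the case and the lid open, and do not disturb anything else on the table.

Things in the scene. Friction and masses are not known exactly. Their poses are not given: they have to be found in the camera images.
- case: white plastic vanity case, fixed: open box 174 (x) x 218 (y) x 62 mm high, walls 5 mm, inner floor raised to 30 mm above its underside (32 mm deep); origin centre of underside, z up, -x its front (robot side, where the lid's tab is), +x its hinge side. Inside, comb and pick lie about along its y, one 42 mm to the front of the middle and one 30 mm to the back, in either order
- lid (a joint): angle of the case's lid (rad): 0 shut, grows as it opens upward and backward about the case's back rim to a stop at 2.2 (leaning back). It balances near 1.55; below that it falls shut, beyond that it falls back to the stop and stays. Lid 0.15 to 0.4 kg, nearly free hinge; panel 178 x 220 x 6 mm, clear window in a white frame
- lid_tab (a point): grip point of the tab that stands out 40 mm from the middle of the lid's front edge, 30 mm wide (along the hinge), 10 mm thick; its sides can be pinched from above, closing along the hinge, and it then turns between the pads. Point: 26 mm out from the edge, mid-width, mid-thickness; in the lid's hinge frame at x -204, z +4 mm. Lid axes when shut: those of the case
- lid_hinge (a point): middle of the hinge line, at the back rim of the case, 87 mm behind its middle and 62 mm above its underside; y along the hinge line
- comb_center (a point): centre of the comb: rectangular plastic comb 160 (x, its length) x 28 (y, spine to +y, teeth to -y) x 10 mm (z), lying flat on the floor of the case; about 50 g; can be gripped across its 28 mm width, with at least 20 mm free to each side
- dish: shallow white rectangular ceramic dish, fixed, 200 (x) x 130 (y) x 14 mm high, inside 188 x 118 mm, walls and floor 6 mm; origin centre of its underside, z up
- pick: the silicone-tipped hair pick, same plastic as the comb, 162 mm long (x, three thin prongs with dark round tips to +x, straight 12 mm handle to -x), 26 mm at its widest, 10 mm thick, lying in the case beside the comb; origin on its underside near mid-length. Leave it in the case
- bangle1: glass bangle, ring 72 mm across and 10 mm high lying flat; origin centre of underside; bystander
- bangle2: second glass bangle, like the first; bystander
- jar: lidded ceramic jar, 76 mm across, 95 mm high; origin centre of underside; bystander
- lotion: lotion bottle, 52 mm across, 140 mm high; origin centre of underside; bystander
- brush: wooden paddle hair brush, 190 mm long (x), 60 mm wide, 34 mm high, lying bristles down; origin about mid-length on its underside; bystander
- cup: glass tumbler, 70 mm across, 85 mm high; origin centre of underside; bystander
- cream: low cream jar, 64 mm across, 50 mm high; origin centre of underside; bystander
- comb: the same comb; origin at the centre of its underside, axes as comb_center
Mind the look-alikes: they are no part of the job. Of the things shaped like the dish, the white one is meant.

How it is judged:
By the outcome, as a careful person would: the job done as asked, in the order asked, and still so for the second after the job is handed in, with the robot touching nothing.
It also fails if it takes over 61 s, if anything falls off the work surface, if the arm or the gripper's body presses on something with over 40 N, if the wrist force passes 120 N, or if a joint passes its speed limit or range.

## Working session

There is one attempt and no reset: what is moved stays moved. The work goes in short steps, Python scripts to look and compute and a tool call to move; the robot and the scene stay as the last step left them, time stands still between calls to the robot, and variables do not carry over. Pictures are saved under pics/ and viewed, at most 10 in all, crops included, and the job is handed in when it is done.

Besides the shell and the picture viewer there is one more tool, called after "Emit:" in YAML: its name, and indented under it one key for each argument. carry_out: Moves the arm, as the interface text tells. Its arguments: {"type":"object","properties":{"rows":{"type":"array"}},"required":["rows"]}

```bash
mkdir -p pics; ls
python3 - <<'E'
from cell import *
import cv2,numpy as np
s=get_state();print(s)
for n in("top","scene"):
    d=snapshot(n);cv2.imwrite(f"pics/{n}0.png",d["img"][:,:,::-1])
    np.savez(f"{n}0.npz",**{k:v for k,v in d.items()})
    print(n,d["fx"],d["cx"],d["cy"],d["R"],d["t"])
E
```

```text
pics
{'time': 0.0, 'qpos': array([-77.72640937,  24.93651428,   1.43070424,  90.18865531,
        -0.66472996,  64.97211006,  -4.30255052]), 'joint_vel': array([-0.08385198, -0.06950829,  0.00315344, -0.09219831, -0.08964179,
       -0.10266227, -0.01372227]), 'effort': array([ 4.69624938e-04, -6.67867184e+01,  9.85097140e-01, -3.14454746e+01,
       -6.05260301e-02,  4.29713249e-02,  1.42362846e-04]), 'tcp_pos': array([194.60904398, 593.40242173, 225.94726555]), 'tcp_rot': array([-1.79911385e+02,  7.95039686e-03,  1.61844323e+02]), 'force': array([-0.49516822, -0.60212325,  0.43643596]), 'ft_torque': array([ 0.02705752, -0.04138184,  0.03269686]), 'gripper_force': 0.0, 'grip_width': 91.80721503731756}
top 393.3699248082971 286.5768077300678 209.82555998780697 [[ 0.01608042 -0.99984379 -0.00733554]
 [-0.98837292 -0.01478568 -0.15132861]
 [ 0.15119651  0.00968367 -0.98845629]] [9.46793320e-01 4.87119535e+02 1.02113113e+03]
scene 433.43531747477465 278.5192805396738 213.67569567530307 [[-0.70549201  0.70868778 -0.00653104]
 [ 0.60109086  0.59344745 -0.5352662 ]
 [-0.37546078 -0.38155178 -0.84465818]] [ 342.43958606 -258.07181646 1482.33873834]
```

View pics/top0.png

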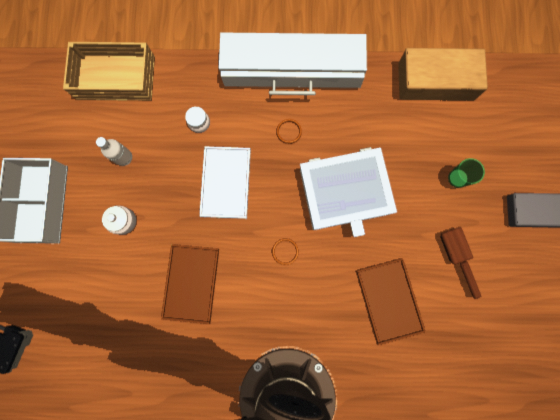

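View pics/scene0.png

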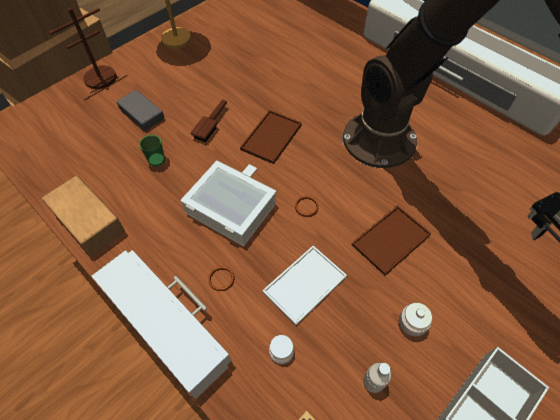

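The top view shows the case at about (348,189) with its tab at (357,228), and the white dish at (226,182). The bangles are at (289,131) and (285,251), and the cup is at (466,173). The scene view agrees. Next I'll measure the case and the dish.

```bash
cat > h.py <<'E'
import numpy as np,cv2
def ray(d,u,v,z):
    K=np.array([(u-d["cx"])/d["fx"],(v-d["cy"])/d["fy"],1.0]);R=d["R"];c=-R.T@d["t"];r=R.T@K
    return c+r*(z-c[2])/r[2]
def proj(d,X):
    p=d["R"]@np.asarray(X,float)+d["t"];return np.array([d["fx"]*p[0]/p[2]+d["cx"],d["fy"]*p[1]/p[2]+d["cy"]])
def pix2w(d,u,v):
    Z=float(d["depth"][int(round(v)),int(round(u))]);K=np.array([(u-d["cx"])/d["fx"]*Z,(v-d["cy"])/d["fy"]*Z,Z]);return d["R"].T@(K-d["t"])
def cloud(d):
    v,u=np.mgrid[:420,:560];Z=d["depth"].astype(float)
    P=np.stack([(u-d["cx"])/d["fx"]*Z,(v-d["cy"])/d["fy"]*Z,Z],-1);return (P-d["t"])@d["R"]
E
python3 - <<'E'
from h import *
d=dict(np.load("top0.npz"));P=cloud(d);im=d["img"].astype(int)
np.set_printoptions(precision=1,suppress=True)
v,u=np.mgrid[:420,:560]
white=((im.max(2)-im.min(2))<45)&(im.min(2)>120)
def rect(box,z):
    m=np.zeros((420,560),np.uint8);x0,x1,y0,y1=box;m[y0:y1,x0:x1]=white[y0:y1,x0:x1]
    c=max(cv2.findContours(m,0,1)[0],key=cv2.contourArea)
    w=np.array([ray(d,*p[0],z)[:2] for p in c]).astype(np.float32);return w,c
w,c=rect((190,262,135,230),14);r=cv2.minAreaRect(w);print("dish",r)
w,c=rect((290,405,140,242),68)
print("lid all",cv2.minAreaRect(w))
# tab
# front edge: remove tab by opening
m=np.zeros((420,560),np.uint8);cv2.drawContours(m,[c],-1,255,-1)
o=cv2.morphologyEx(m,cv2.MORPH_OPEN,np.ones((25,25),np.uint8))
t=cv2.morphologyEx(cv2.subtract(m,cv2.dilate(o,np.ones((5,5)))),cv2.MORPH_OPEN,np.ones((3,3)))
cc=max(cv2.findContours(o,0,1)[0],key=cv2.contourArea)
wo=np.array([ray(d,*p[0],68)[:2] for p in c if t[p[0][1],p[0][0]]==0]).astype(np.float32)
print("poly px",cv2.approxPolyDP(c,3,True)[:,0].tolist())
for p in cv2.approxPolyDP(c,3,True)[:,0]: print(p,ray(d,*p,68)[:2],pix2w(d,*p))
ys,xs=np.nonzero(t);print("tab px",xs.min(),xs.max(),ys.min(),ys.max(),xs.mean(),ys.mean(),ray(d,xs.mean(),ys.mean(),71),P[ys,xs].mean(0))
for n,(a,b) in dict(lidframe=(306,205),lidtop=(345,158),win=(350,190),tab=(357,228),dishfl=(226,182)).items(): print(n,pix2w(d,a,b))
E
python3 -c "
import cv2;i=cv2.imread('pics/top0.png')[135:245,285:410];cv2.imwrite('pics/c1.png',cv2.resize(i,None,fx=5,fy=5,interpolation=2))"
```

```text
dish ((567.8951416015625, 181.6121368408203), (130.70765686035156, 201.10391235351562), 88.79397583007812)
lid all ((527.38525390625, -154.45294189453125), (223.9793701171875, 221.40093994140625), 12.563992500305176)
poly px [[380, 148], [300, 164], [314, 229], [349, 222], [353, 235], [361, 235], [362, 219], [396, 211]]
[380 148] [ 653.  -238.5] [ 653.6 -238.9   66.4]
[300 164] [606.  -25.5] [605.5 -25.4  69.8]
[314 229] [433.1 -63.6] [439.5 -67.3   7.2]
[349 222] [ 452.8 -154.3] [ 461.2 -164.5    0.1]
[353 235] [ 419.1 -164.3] [ 419.  -164.2   69.2]
[361 235] [ 419.4 -185. ] [ 425.6 -197.2    0.1]
[362 219] [ 461.1 -188.1] [ 468.9 -198.9    9.2]
[396 211] [ 483.5 -276.8] [ 483.4 -276.6   68.6]
tab px 300 395 164 236 355.7413793103448 222.93103448275863 [ 450.2 -171.2   71. ] [ 451.2 -171.8   65.9]
lidframe [507.5 -45.2  -2.2]
lidtop [ 623.8 -144.9   69.1]
win [ 537.2 -157.4   69.4]
tab [ 437.1 -174.4   70.8]
dishfl [569.  180.5   2.5]
```

View pics/c1.png

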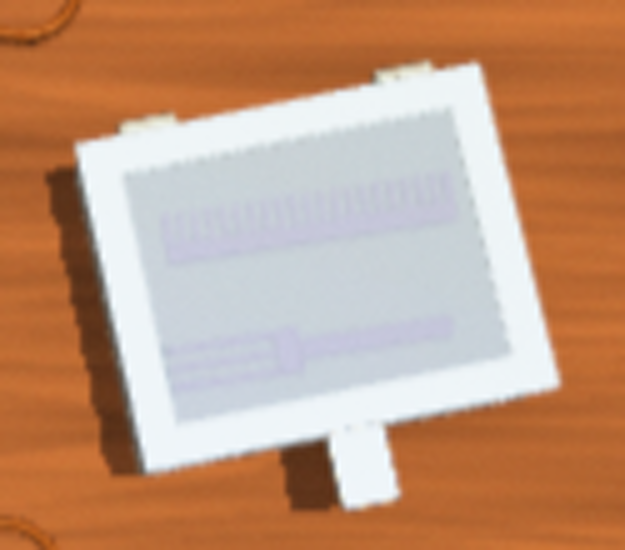

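The comb (teeth towards the hinge) lies in the back slot and the pick in the front one. Fitting the corners gives a case yaw of about 12.5°. The hinge is at about (631,-132,62), the tab at about (432,-176,66), and the dish at (568,182) with its long side along world x. Next I'll move above the tab with yaw 192.5.

Emit:
carry_out:
  rows:
    - [[0, 0, 0.77, 0.4, -0.9, 0, 1], [0, 0, 0.77, 0.4, -0.9, 0, 1], [0, 0, 0.77, 0.4, -0.9, 0, 1], [0, 0, 0.77, 0.4, -0.9, 0, 1], [0, 0, 0.77, 0.4, -0.9, 0, 1]]

```text
time: 0.6
tcp_pos: [295.1, 366.8, 226.5]
tcp_rot: [-180.0, -0.0, 177.4]
force: [1.1, 0.7, -0.2]
grip_width: 91.6
gripper_force: 0.0
```

Emit:
carry_out:
  rows:
    - [[0, 0, 0.77, 0.4, -0.9, 0, 1], [0, 0, 0.77, 0.4, -0.9, 0, 1], [0, 0, 0.77, 0.4, -0.9, 0, 1], [0, 0, 0.77, 0.4, -0.9, 0, 1], [0, 0, 0.77, 0.4, -0.9, 0, 1]]

```text
time: 1.1
tcp_pos: [395.0, 141.9, 226.8]
tcp_rot: [180.0, 0.0, -167.2]
force: [1.0, -0.5, -0.1]
grip_width: 91.6
gripper_force: 0.0
```

Emit:
carry_out:
  rows:
    - [[0, 0, 0, 0.09, -0.8, 0, 1], [0, 0, 0, 0.09, -0.8, 0, 1], [0, 0, 0, 0.09, -0.8, 0, 1], [0, 0, 0, 0.09, -0.8, 0, 1], [0, 0, 0, 0.09, -0.8, 0, 1]]

```text
time: 1.6
tcp_pos: [416.9, -57.7, 226.7]
tcp_rot: [180.0, 0.0, -167.3]
force: [1.5, -1.2, -0.4]
grip_width: 91.9
gripper_force: 0.0
```

Emit:
carry_out:
  rows:
    - [[0, 0, 0, 0.09, -0.8, 0, 1], [0, 0, 0, 0.09, -0.8, 0, 1], [0, 0, 0, 0.09, -0.8, 0, 1], [0, 0, 0, 0, 0, 0, 1], [0, 0, 0, 0, 0, 0, 1]]

```text
time: 2.1
tcp_pos: [430.3, -176.7, 226.4]
tcp_rot: [180.0, -0.1, -167.5]
force: [0.8, -0.3, 0.3]
grip_width: 91.6
gripper_force: 0.0
```

Run:
```python
import cell;from cell import *
from h import *
s=get_state();d=snapshot("wrist");np.savez("w1.npz",pos=s["tcp_pos"],rot=s["tcp_rot"],**d)
print(s["qpos"],s["tcp_pos"],s["tcp_rot"],s["time"]);print([n for n in dir(cell) if 'off' in n.lower()],getattr(cell,'grasp_offset',None))
cv2.imwrite("pics/w1.png",d["img"][:,:,::-1])
print(d["hand_eye"])
```

```text
[ -9.88593132  10.03094083  30.09157915 113.30426139  -5.8811866
  58.18190836 125.44182463] [ 430.29856644 -176.66193816  226.40749565] [ 1.79985168e+02 -5.17166779e-02 -1.67495517e+02] 2.1
['grasp_offset'] 18.8
[[-3.84532584e-04 -9.58380422e-01 -2.85493990e-01  7.67136685e+01]
 [ 9.99999924e-01 -3.48473051e-04 -1.77106372e-04 -1.07496372e+00]
 [ 7.02483174e-05 -2.85494037e-01  9.58380483e-01 -1.59023777e+02]
 [ 0.00000000e+00  0.00000000e+00  0.00000000e+00  1.00000000e+00]]
```

View pics/w1.png

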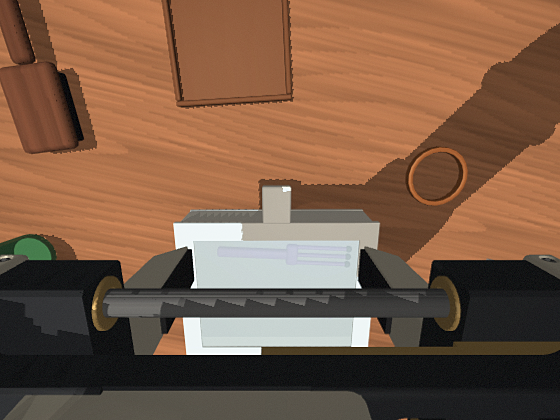

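The wrist view shows the tab centred near u=276, from its end at v≈186 to the lid edge at v≈223. The lid front corners are near (174,223) and (380,223), and the fingers straddle it.

```bash
cat >> h.py <<'E'
from scipy.spatial.transform import Rotation as Ro
def wcam(d,pos,rot):
    T=np.eye(4);T[:3,:3]=Ro.from_euler("xyz",rot,degrees=True).as_matrix();T[:3,3]=pos
    M=np.linalg.inv(T@d["hand_eye"]);e=dict(d);e["R"]=M[:3,:3];e["t"]=M[:3,3];return e
E
python3 - <<'E'
from h import *
f=dict(np.load("w1.npz"));d=wcam(f,f["pos"],f["rot"])
np.set_printoptions(precision=1,suppress=True)
for p in [(263,190),(290,190),(262,212),(291,212),(276,186),(276,223),(174,223),(380,223)]: print(p,ray(d,*p,70),pix2w(d,*p))
g=f["img"].astype(int).sum(2)
for v in (192,200,208): print(v,g[v,252:302])
Y=np.deg2rad(12.5);ex=np.array([np.cos(Y),np.sin(Y),0])
for a in(0,.3,.6,.9,1.2,1.5,1.8,2.05):
    x=-204*np.cos(a)+4*np.sin(a);z=204*np.sin(a)+4*np.cos(a);print(a,np.array([630.8,-131.9,62])+x*ex+[0,0,z])
E
```

```text
(263, 190) [ 426.6 -191.9   70. ] [ 426.3 -191.9   71.4]
(290, 190) [ 420.6 -164.8   70. ] [ 420.3 -164.9   71.5]
(262, 212) [ 450.  -188.1   70. ] [ 449.5 -188.1   71.6]
(291, 212) [ 443.4 -158.3   70. ] [ 458.8 -152.    14.5]
(276, 186) [ 419.7 -179.8   70. ] [ 419.8 -179.7   69.4]
(276, 223) [ 458.7 -171.1   70. ] [ 458.4 -171.2   70.9]
(174, 223) [ 482.1 -276.9   70. ] [ 482.8 -277.3   68.4]
(380, 223) [434.8 -63.2  70. ] [451.8 -35.1   2.2]
192 [364 367 351 349 353 360 374 258 183 156 435 520 529 524 526 526 523 522
 529 528 526 528 525 528 523 530 533 531 536 527 520 511 498 503 515 518
 533 527 454 231 206 210 218 210 215 207 208 209 208 197]
200 [366 367 362 363 361 363 380 263 194 156 408 510 527 523 525 523 523 528
 528 524 522 525 529 523 526 531 527 525 526 531 527 529 527 529 529 527
 538 528 427 205 186 199 199 199 209 202 201 202 203 201]
208 [307 292 307 302 309 310 324 180 157 143 362 496 532 526 521 526 524 526
 521 525 530 528 526 528 527 526 532 527 527 533 532 528 532 527 538 531
 543 522 391 204 180 201 197 207 217 212 217 219 216 219]
0 [ 431.6 -176.1   66. ]
0.3 [ 441.7 -173.8  126.1]
0.6 [ 468.6 -167.9  180.5]
0.9 [ 510.1 -158.7  224.3]
1.2 [ 562.3 -147.1  253.6]
1.5 [ 620.6 -134.2  265.8]
1.8 [ 679.9 -121.   259.8]
2.05 [ 726.1 -110.8  241.2]
```

Emit:
carry_out:
  rows:
    - [[0, 0, 0, 0.04, 0, -0.9, 1], [0, 0, 0, 0, 0, -0.9, 1], [0, 0, 0, 0, 0, -0.9, 1], [0, 0, 0, 0, 0, -0.5, 1], [0, 0, 0, 0, 0, -0.38, 1]]

```text
time: 2.65
tcp_pos: [431.7, -173.8, 45.8]
tcp_rot: [179.9, -0.1, -167.2]
force: [0.4, 0.6, 1.2]
grip_width: 91.9
gripper_force: 0.0
```

Emit:
carry_out:
  rows:
    - [[0, 0, 0, 0, 0, 0, 1], [0, 0, 0, 0, 0, 0, 0.3], [0, 0, 0, 0, 0, 0, 0.2], [0, 0, 0, 0, 0, 0, 0.2], [0, 0, 0, 0, 0, 0, 0.2]]

```text
time: 3.15
tcp_pos: [433.4, -176.0, 48.6]
tcp_rot: [-180.0, 0.1, -167.3]
force: [0.3, 1.0, -0.4]
grip_width: 64.3
gripper_force: 0.0
```

Emit:
carry_out:
  rows:
    - [[0, 0, 0, 0, 0, 0, 0.2], [0, 0, 0, 0, 0, 0, 0.2], [0, 0, 0, 0, 0, 0, 0.2]]

```text
time: 3.45
tcp_pos: [432.8, -176.1, 47.8]
tcp_rot: [180.0, 0.0, -167.4]
force: [-0.5, 0.3, -0.8]
grip_width: 40.5
gripper_force: 0.0
```

Emit:
carry_out:
  rows:
    - [[0, 0, 0, 0, 0, 0, 0.2], [0, 0, 0, 0, 0, 0, 0.2], [0, 0, 0, 0, 0, 0, 0.2], [0, 0, 0, 0, 0, 0, 0.2]]

```text
time: 3.85
tcp_pos: [432.6, -175.9, 47.7]
tcp_rot: [180.0, -0.0, -167.3]
force: [0.2, 1.5, 1.4]
grip_width: 29.7
gripper_force: 30.0
```

Run:
```python
from h import *
np.set_printoptions(precision=2,suppress=True)
Y=np.deg2rad(12.5);ex=np.array([np.cos(Y),np.sin(Y),0])
A=np.r_[0:2.05:26j]
P=np.array([(-204*np.cos(a)+4*np.sin(a))*ex+[0,0,204*np.sin(a)+4*np.cos(a)] for a in A])
print(np.c_[A[1:],np.diff(P,axis=0)/50])
```

```text
[[ 0.08  0.02  0.    0.33]
 [ 0.16  0.05  0.01  0.33]
 [ 0.25  0.07  0.02  0.33]
 [ 0.33  0.1   0.02  0.32]
 [ 0.41  0.12  0.03  0.31]
 [ 0.49  0.15  0.03  0.3 ]
 [ 0.57  0.17  0.04  0.28]
 [ 0.66  0.19  0.04  0.27]
 [ 0.74  0.21  0.05  0.25]
 [ 0.82  0.23  0.05  0.23]
 [ 0.9   0.25  0.06  0.21]
 [ 0.98  0.27  0.06  0.19]
 [ 1.07  0.28  0.06  0.17]
 [ 1.15  0.29  0.07  0.14]
 [ 1.23  0.31  0.07  0.12]
 [ 1.31  0.31  0.07  0.09]
 [ 1.39  0.32  0.07  0.07]
 [ 1.48  0.32  0.07  0.04]
 [ 1.56  0.33  0.07  0.01]
 [ 1.64  0.33  0.07 -0.02]
 [ 1.72  0.32  0.07 -0.04]
 [ 1.8   0.32  0.07 -0.07]
 [ 1.89  0.31  0.07 -0.1 ]
 [ 1.97  0.3   0.07 -0.12]
 [ 2.05  0.29  0.06 -0.15]]
```

The tab is gripped at 29.7 mm wide with 30 N. Now I'll follow the arc.

Emit:
carry_out:
  rows:
    - [[0, 0, 0, 0.02, 0, 0.33, 0.2], [0, 0, 0, 0.05, 0.01, 0.33, 0.2], [0, 0, 0, 0.07, 0.02, 0.33, 0.2], [0, 0, 0, 0.1, 0.02, 0.32, 0.2], [0, 0, 0, 0.12, 0.03, 0.31, 0.2]]

```text
time: 4.35
tcp_pos: [450.8, -171.8, 129.2]
tcp_rot: [180.0, -0.0, -167.4]
force: [4.4, 1.8, -5.6]
grip_width: 29.5
gripper_force: 30.0
```

Emit:
carry_out:
  rows:
    - [[0, 0, 0, 0.15, 0.03, 0.3, 0.2], [0, 0, 0, 0.17, 0.04, 0.28, 0.2], [0, 0, 0, 0.19, 0.04, 0.27, 0.2], [0, 0, 0, 0.21, 0.05, 0.25, 0.2], [0, 0, 0, 0.23, 0.05, 0.23, 0.2]]

```text
time: 4.85
tcp_pos: [497.9, -161.2, 195.2]
tcp_rot: [180.0, -0.1, -167.4]
force: [2.4, -0.4, -6.7]
grip_width: 29.6
gripper_force: 30.0
```

Emit:
carry_out:
  rows:
    - [[0, 0, 0, 0.25, 0.06, 0.21, 0.2], [0, 0, 0, 0.27, 0.06, 0.19, 0.2], [0, 0, 0, 0.28, 0.06, 0.17, 0.2], [0, 0, 0, 0.29, 0.07, 0.14, 0.2], [0, 0, 0, 0.31, 0.07, 0.12, 0.2]]

```text
time: 5.35
tcp_pos: [567.4, -145.7, 236.6]
tcp_rot: [180.0, -0.1, -167.4]
force: [-1.7, 0.1, -1.6]
grip_width: 29.8
gripper_force: 30.0
```

Emit:
carry_out:
  rows:
    - [[0, 0, 0, 0.31, 0.07, 0.09, 0.2], [0, 0, 0, 0.32, 0.07, 0.07, 0.2], [0, 0, 0, 0.32, 0.07, 0.04, 0.2], [0, 0, 0, 0.33, 0.07, 0.01, 0.2], [0, 0, 0, 0.33, 0.07, -0.02, 0.2]]

```text
time: 5.85
tcp_pos: [649.1, -127.4, 246.7]
tcp_rot: [179.9, -0.0, -167.3]
force: [-2.6, 2.0, 5.4]
grip_width: 29.7
gripper_force: 30.0
```

Emit:
carry_out:
  rows:
    - [[0, 0, 0, 0.32, 0.07, -0.04, 0.2], [0, 0, 0, 0.32, 0.07, -0.07, 0.2], [0, 0, 0, 0.31, 0.07, -0.1, 0.2], [0, 0, 0, 0.3, 0.07, -0.12, 0.2], [0, 0, 0, 0.29, 0.06, -0.15, 0.2]]

```text
time: 6.35
tcp_pos: [727.5, -109.9, 223.3]
tcp_rot: [180.0, 0.2, -167.3]
force: [1.8, 3.1, 7.7]
grip_width: 29.5
gripper_force: 30.0
```

Emit:
carry_out:
  rows:
    - [[0, 0, 0, 0, 0, 0, 0.2], [0, 0, 0, 0, 0, 0, 0.2]]

```text
time: 6.55
tcp_pos: [727.8, -109.8, 223.0]
tcp_rot: [-180.0, 0.2, -167.3]
force: [3.1, 2.6, 4.7]
grip_width: 29.8
gripper_force: 30.0
```

Emit:
carry_out:
  rows:
    - [[0, 0, 0, 0, 0, 0, 0.65], [0, 0, 0, 0, 0, 0, 0.65], [0, 0, 0, 0, 0, 0, 0.65], [0, 0, 0, 0, 0, 0, 0.65], [0, 0, 0, 0, 0, 0.3, 0.65]]

```text
time: 7.05
tcp_pos: [724.4, -110.8, 235.4]
tcp_rot: [179.9, -0.2, -167.4]
force: [-0.2, 0.7, 0.2]
grip_width: 59.0
gripper_force: 0.0
```

Emit:
carry_out:
  rows:
    - [[0, 0, 0, 0, 0, 0.7, 0.65], [0, 0, 0, 0, 0, 0.7, 0.65], [0, 0, 0, -0.9, -0.2, 0, 0.65], [0, 0, 0, -0.9, -0.2, 0, 0.65], [0, 0, 0, -0.9, -0.2, 0, 0.65]]

```text
time: 7.55
tcp_pos: [589.4, -141.8, 308.4]
tcp_rot: [-180.0, 0.1, -167.4]
force: [1.0, 0.1, 0.1]
grip_width: 59.7
gripper_force: 0.0
```

Emit:
carry_out:
  rows:
    - [[0, 0, 0, -0.9, -0.2, 0, 0.65], [0, 0, 0, -0.9, -0.2, 0, 0.65], [0, 0, 0, 0, 0, 0, 0.65]]

```text
time: 7.85
tcp_pos: [495.0, -164.0, 308.7]
tcp_rot: [179.9, -0.0, -167.7]
force: [0.3, -0.2, -0.4]
grip_width: 59.3
gripper_force: 0.0
```

Run:
```python
from cell import *
from h import *
s=get_state();d=snapshot("wrist");np.savez("w2.npz",pos=s["tcp_pos"],rot=s["tcp_rot"],**d)
t=snapshot("top");np.savez("t2.npz",**t)
print(s["tcp_pos"],s["tcp_rot"],s["grip_width"])
cv2.imwrite("pics/w2.png",np.hstack([d["img"][:,:,::-1],cv2.resize(t["img"][100:260,280:400,::-1],(240,320)).repeat(1,0)[:420] if 0 else cv2.copyMakeBorder(cv2.resize(t["img"][100:260,280:400,::-1],(240,320)),0,100,0,0,0)]))
f=wcam(d,s["tcp_pos"],s["tcp_rot"])
print(d["depth"][250:420:20,0:560:40])
```

```text
[ 495.04363009 -164.03119763  308.7206806 ] [ 1.79915401e+02 -6.54155525e-03 -1.67703620e+02] 59.333432478805435
[[502.4563   504.70413  504.12042  504.12857  505.59634  439.09778
  472.53253  472.3845   472.5176   505.69217  503.82822  499.18896
  498.6199   499.0048  ]
 [ 89.184944 514.75037   88.21772   88.233154  87.770546 144.59575
  460.9802   461.505    460.33774  143.50453   89.84328   88.559135
   89.613625 100.741   ]
 [ 88.31491   78.79789   78.87331   78.816986  84.30419   87.91511
   88.521324  88.01288   89.29457   88.86796   80.75173   78.27172
   77.78184   88.761635]
 [ 85.1937    79.19662   78.47771   79.863815  85.02309   87.39438
   85.206825  84.46261   85.83205   86.39273   81.50527   78.96823
   77.59244   84.9835  ]
 [ 89.146614 104.52974   80.15386   80.60801   85.555664 131.43405
  408.18484  407.24475  404.84802  118.74645   82.30106   81.16685
   80.12185  101.178566]
 [ 88.907875 104.77397   82.12732   82.57147   87.88848   77.19165
   78.80038   78.28781   78.30606   77.48335   78.70409   78.5422
   78.51771  100.78421 ]
 [ 67.786964  66.39433   67.4181    66.970215  66.95124   68.66313
   66.85029   66.8002    67.48148   65.818085  67.794044  67.48471
   66.96615   67.37091 ]
 [ 63.21591   62.604652  62.017677  63.916786  64.138794  63.268826
   63.957275  64.05804   63.090168  62.74695   63.274704  62.423847
   62.54641   62.47846 ]
 [ 63.923256  58.881096  58.715004  59.79432   58.783886  57.452614
    0.        58.273357  57.681625  57.324673  64.42649   63.51958
   63.012474  62.9249  ]]
```

View pics/w2.png

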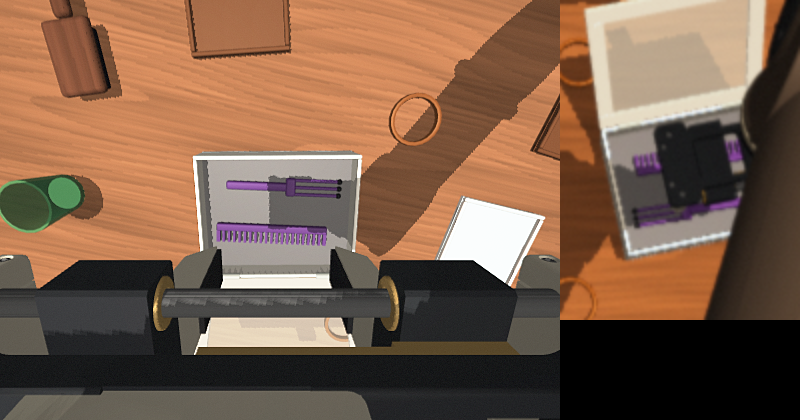

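The lid rests open, leaning back. The comb is at about (217–327, 223–247) in the wrist view with its spine to the front, and the pick is at (227–342, 178–198). Next I'll measure both.

```bash
cat > m.py <<'E'
from h import *
np.set_printoptions(precision=1,suppress=True)
Y=np.deg2rad(12.5);ex=np.array([np.cos(Y),np.sin(Y)]);ey=np.array([-np.sin(Y),np.cos(Y)]);C=np.array([545.9,-150.7])
def purple(d,z=40,amin=150):
    h=cv2.cvtColor(d["img"],cv2.COLOR_RGB2HSV);m=((h[...,0]>125)&(h[...,0]<160)&(h[...,1]>80)).astype(np.uint8)
    m=cv2.morphologyEx(m,cv2.MORPH_CLOSE,np.ones((5,5)))
    for c in cv2.findContours(m,0,1)[0]:
        if cv2.contourArea(c)<amin: continue
        w=np.array([ray(d,*p[0],z)[:2] for p in c]).astype(np.float32);r=cv2.minAreaRect(w);q=np.array(r[0])-C
        print("ctr",np.array(r[0]),"size",np.array(r[1]),"ang",round(r[2],1),"case xy",q@ex,q@ey,"depthpts z",np.median([pix2w(d,*p[0])[2] for p in c]), "case x range",((w-C)@ex).min(),((w-C)@ex).max(),"px",cv2.boundingRect(c))
E
python3 - <<'E'
from m import *
f=dict(np.load("w2.npz"));d=wcam(f,f["pos"],f["rot"]);purple(d)
# case rim front corners, at z 62
for p in [(194,156),(361,156)]: q=ray(d,*p,62)[:2]-C;print(p,q@ex,q@ey)
t=dict(np.load("t2.npz"));P=cloud(t)[100:175,295:400].reshape(-1,3)
Q=(P[:,:2]-C)@ex;k=(Q>100)&(Q<230)&(P[:,2]>75)&(abs((P[:,:2]-C)@ey)<105);print("lid fit",np.polyfit(P[k,2],Q[k],1),k.sum())
E
```

```text
ctr [ 577.5 -153. ] size [ 29.8 158.6] ang 9.7 case xy 30.387583849534103 -9.10389236234597 depthpts z 38.54549899985042 case x range 12.3289292931522 48.64409954210476 px (217, 222, 110, 24)
ctr [ 505.6 -151.6] size [ 24.4 159.2] ang 10.2 case xy -39.51885993110528 7.794062671346392 depthpts z 39.04940105157832 case x range -51.22687391908152 -25.39608770926977 px (226, 178, 116, 19)
(194, 156) -84.26420571187683 -107.42079064238294
(361, 156) -83.38614977808417 106.94973124671606
lid fit [ 0.7 46.3] 4073
```

Emit:
carry_out:
  rows:
    - [[0, 0, -0.7, 0.77, 0.11, 0, 0.65], [0, 0, 0, 0.77, 0.11, 0, 0.65], [0, 0, 0, 0.76, 0.11, 0, 0.65], [0, 0, 0, 0, 0, -0.9, 0.65], [0, 0, 0, 0, 0, -0.9, 0.65]]

```text
time: 8.45
tcp_pos: [619.4, -143.8, 216.7]
tcp_rot: [-179.9, 0.2, -170.0]
force: [0.0, 0.7, -1.2]
grip_width: 59.6
gripper_force: 0.0
```

Emit:
carry_out:
  rows:
    - [[0, 0, 0, 0, 0, -0.9, 0.65], [0, 0, 0, 0, 0, -0.9, 0.65], [0, 0, 0, 0, 0, -0.7, 0.65], [0, 0, 0, 0, 0, 0, 0.65], [0, 0, 0, 0, 0, 0, 0.65]]

```text
time: 8.95
tcp_pos: [616.9, -144.4, 92.6]
tcp_rot: [-180.0, -0.0, -170.1]
force: [-0.9, -0.0, -0.1]
grip_width: 59.5
gripper_force: 0.0
```

Emit:
carry_out:
  rows:
    - [[0, 0, 0, -0.15, -0.04, 0, 0.65], [0, 0, 0, 0, 0, -0.4, 0.65], [0, 0, 0, 0, 0, -0.4, 0.65], [0, 0, 0, 0, 0, -0.35, 0.65], [0, 0, 0, 0, 0, 0, 0.65]]

```text
time: 9.45
tcp_pos: [607.9, -146.5, 35.0]
tcp_rot: [180.0, -0.0, -170.1]
force: [-0.9, 0.0, 0.2]
grip_width: 59.6
gripper_force: 0.0
```

Emit:
carry_out:
  rows:
    - [[0, 0, 0, -0.1, -0.02, 0, 0.65], [0, 0, 0, -0.1, -0.02, 0, 0.65], [0, 0, 0, -0.1, -0.02, 0, 0.65], [0, 0, 0, -0.1, -0.02, 0, 0.65], [0, 0, 0, 0, 0, 0, 0.65]]

```text
time: 9.95
tcp_pos: [587.5, -151.0, 35.2]
tcp_rot: [180.0, 0.0, -170.2]
force: [0.2, 0.2, 0.6]
grip_width: 59.6
gripper_force: 0.0
```

Emit:
carry_out:
  rows:
    - [[0, 0, 0, 0.06, 0.01, 0, 0.65], [0, 0, 0, 0, 0, 0.6, 0.65], [0, 0, 0, 0, 0, 0.9, 0.65], [0, 0, 0, 0, 0, 0.9, 0.65], [0, 0, 0, -0.5, -0.1, 0.9, 0.65]]

```text
time: 10.45
tcp_pos: [569.4, -153.6, 199.9]
tcp_rot: [-180.0, 0.1, -170.0]
force: [1.2, 0.8, -0.4]
grip_width: 59.9
gripper_force: 0.0
```

Emit:
carry_out:
  rows:
    - [[0, 0, -1, -0.5, -0.1, 0.5, 0.65], [0, 0, -1, -0.5, -0.1, 0, 0.65], [0, 0, -1, -0.4, -0.1, 0, 0.65], [0, 0, -1, -0.3, 0, 0, 0.65], [0, 0, -1, 0, 0, 0, 0.65]]

```text
time: 10.95
tcp_pos: [480.2, -170.3, 223.5]
tcp_rot: [180.0, -0.0, 169.6]
force: [-0.3, 0.6, 0.3]
grip_width: 59.6
gripper_force: 0.0
```

Run:
```python
from cell import *
from m import *
s=get_state();d=snapshot("wrist");print(s["tcp_pos"],s["tcp_rot"],s["grip_width"],s["qpos"][6])
purple(wcam(d,s["tcp_pos"],s["tcp_rot"]));cv2.imwrite("pics/w3.png",d["img"][:,:,::-1])
```

```text
[ 480.2 -170.3  223.5] [180.   -0.  169.6] 59.56348241633913 105.35298701667884
ctr [ 562.1 -156.5] size [ 30.  159.6] ang 9.4 case xy 14.598214619698231 -9.202017979756842 depthpts z 36.66051607468683 case x range -3.8702573130006304 33.371432544534414 px (235, 223, 134, 63)
ctr [ 505.1 -151.9] size [ 25.8 159. ] ang 9.0 case xy -40.112342227957036 7.698994556441956 depthpts z 38.52074786185084 case x range -52.51579962136507 -24.682298652542286 px (231, 177, 134, 59)
```

View pics/w3.png

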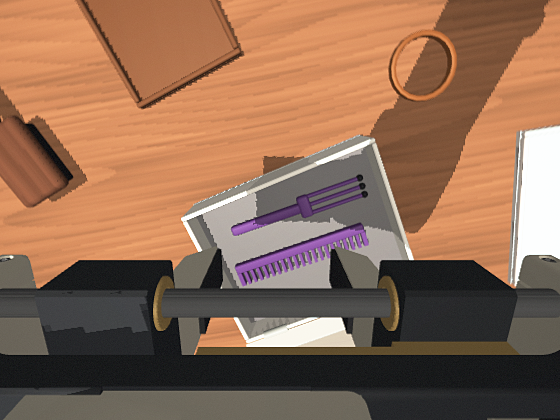

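The comb moved to (562,-156) at yaw 9.4°, which leaves room between the gripper and the open lid. The pick hasn't moved. Next I'll turn to yaw 99.4 above the comb, slightly off-centre to clear the pick's wide part.

Emit:
carry_out:
  rows:
    - [[0, 0, -0.975, 0.34, -0.02, 0, 0.46], [0, 0, -0.975, 0.34, -0.02, 0, 0.46], [0, 0, -0.975, 0.34, -0.02, 0, 0.46], [0, 0, -0.975, 0.34, -0.02, 0, 0.46], [0, 0, -0.975, 0.34, 0, 0, 0.46]]

```text
time: 11.5
tcp_pos: [568.2, -173.8, 223.1]
tcp_rot: [-180.0, -0.0, 150.3]
force: [0.7, -0.5, -0.2]
grip_width: 42.3
gripper_force: 0.0
```

Emit:
carry_out:
  rows:
    - [[0, 0, -0.975, 0, 0, 0, 0.46], [0, 0, -0.975, 0, 0, 0, 0.46], [0, 0, -0.975, 0, 0, 0, 0.46], [0, 0, -0.975, 0, 0, 0, 0.46], [0, 0, -0.975, 0, 0, 0, 0.46]]

```text
time: 12.0
tcp_pos: [567.5, -173.6, 223.0]
tcp_rot: [-180.0, -0.0, 130.8]
force: [-0.1, 0.3, -0.4]
grip_width: 42.4
gripper_force: 0.0
```

Emit:
carry_out:
  rows:
    - [[0, 0, -0.975, 0, 0, 0, 0.46], [0, 0, -0.975, 0, 0, 0, 0.46], [0, 0, -0.975, 0, 0, 0, 0.46], [0, 0, -0.975, 0, 0, 0, 0.46], [0, 0, -0.975, 0, 0, 0, 0.46]]

```text
time: 12.5
tcp_pos: [567.5, -173.6, 223.1]
tcp_rot: [-180.0, 0.0, 111.3]
force: [0.6, -0.0, 0.5]
grip_width: 42.2
gripper_force: 0.0
```

Emit:
carry_out:
  rows:
    - [[0, 0, -0.975, 0, 0, 0, 0.46], [0, 0, -0.975, 0, 0, 0, 0.46], [0, 0, -0.975, 0, 0, 0, 0.46], [0.12, -0.74, 0, 0, 0, 0, 0.46], [0, 0, 0, 0, 0, 0, 0.46]]

```text
time: 13.0
tcp_pos: [566.5, -174.3, 223.2]
tcp_rot: [177.0, 0.0, 99.7]
force: [-1.1, 0.3, -0.5]
grip_width: 42.3
gripper_force: 0.0
```

Run:
```python
from cell import *
from m import *
s=get_state();d=snapshot("wrist");print(s["tcp_pos"],s["tcp_rot"],s["grip_width"],s["qpos"])
print(Ro.from_euler("xyz",s["tcp_rot"],degrees=True).as_matrix())
purple(wcam(d,s["tcp_pos"],s["tcp_rot"]));cv2.imwrite("pics/w4.png",d["img"][:,:,::-1])
```

```text
[ 566.5 -174.3  223.2] [177.    0.   99.7] 42.25357758897102 [-23.9  26.8  53.3 100.5 -26.   62.6  47.6]
[[-0.2  1.   0.1]
 [ 1.   0.2  0. ]
 [-0.   0.1 -1. ]]
ctr [ 562.8 -156.4] size [ 26.8 158.9] ang 9.8 case xy 15.288181096454128 -9.208658685658406 depthpts z 40.04820305934775 case x range -1.3155640321788933 32.48488829832313 px (252, 97, 27, 145)
ctr [ 506.4 -153.6] size [ 25.5 153.4] ang 9.1 case xy -39.163025563892255 5.715692954978207 depthpts z 38.09319170064253 case x range -51.148647753719 -23.735898479251304 px (199, 87, 28, 144)
```

Emit:
carry_out:
  rows:
    - [[0, 0, 0, -0.02, 0, -0.9, 0.46], [0, 0, 0, 0, 0, -0.9, 0.46], [0, 0, 0, 0, 0, -0.9, 0.46], [0, 0, 0, 0, 0, -0.4, 0.46], [0, 0, 0, 0, 0, 0, 0.46]]

```text
time: 13.55
tcp_pos: [564.5, -172.8, 65.2]
tcp_rot: [177.3, -0.1, 99.7]
force: [-0.5, 0.0, 0.7]
grip_width: 42.1
gripper_force: 0.0
```

Emit:
carry_out:
  rows:
    - [[0, 0, 0, 0, 0, -0.2, 0.46], [0, 0, 0, 0, 0, -0.2, 0.46], [0, 0, 0, 0, 0, 0, 0.46]]

```text
time: 13.85
tcp_pos: [566.1, -173.6, 47.9]
tcp_rot: [177.0, 0.0, 99.7]
force: [-0.1, 0.1, -0.5]
grip_width: 42.3
gripper_force: 0.0
```

Emit:
carry_out:
  rows:
    - [[0, 0, 0, 0, 0, -0.14, 0.46], [0, 0, 0, 0, 0, -0.13, 0.46], [0, 0, 0, 0, 0, 0, 0.46]]

```text
time: 14.15
tcp_pos: [565.7, -173.6, 34.1]
tcp_rot: [177.0, -0.0, 99.7]
force: [0.7, 0.2, 0.1]
grip_width: 42.1
gripper_force: 0.0
```

Emit:
carry_out:
  rows:
    - [[0, 0, 0, 0, 0, 0, 0.2], [0, 0, 0, 0, 0, 0, 0.2], [0, 0, 0, 0, 0, 0, 0.2], [0, 0, 0, 0, 0, 0, 0.2], [0, 0, 0, 0, 0, 0, 0.2]]

```text
time: 14.65
tcp_pos: [566.2, -174.0, 35.0]
tcp_rot: [177.0, 0.0, 99.6]
force: [-0.1, 0.1, 1.8]
grip_width: 27.2
gripper_force: 30.0
```

The comb is gripped at 27 mm. Lifting it now.

Emit:
carry_out:
  rows:
    - [[0, 0, 0, 0, 0, 0.1, 0.2], [0, 0, 0, 0, 0, 0.2, 0.2], [0, 0, 0, 0, 0, 0.4, 0.2], [0, 0, 0, 0, 0, 0.6, 0.2], [0, 0, 0, 0, 0, 0.7, 0.2]]

```text
time: 15.15
tcp_pos: [565.3, -173.8, 135.8]
tcp_rot: [177.1, 0.0, 99.6]
force: [1.0, 0.3, 1.1]
grip_width: 27.4
gripper_force: 30.0
```

Emit:
carry_out:
  rows:
    - [[0, 0, 0, 0, 0, 0.7, 0.2], [0, 0, 0, 0, 0, 0.6, 0.2], [-0.12, 0.74, 0, 0, 0, 0.2, 0.2], [0, 0, 0, 0, 0, 0, 0.2], [0, 0, 0, 0, 0, 0, 0.2]]

```text
time: 15.65
tcp_pos: [566.0, -173.7, 209.5]
tcp_rot: [180.0, 0.0, 99.7]
force: [-1.0, -0.3, -0.9]
grip_width: 27.3
gripper_force: 30.0
```

Run:
```python
from cell import *
from m import *
s=get_state();d=snapshot("wrist");print(s["tcp_pos"],s["tcp_rot"],s["grip_width"],s["qpos"])
w=wcam(d,s["tcp_pos"],s["tcp_rot"]);purple(w,s["tcp_pos"][2]+5)
P=cloud(w);h=cv2.cvtColor(d["img"],cv2.COLOR_RGB2HSV);m=(h[...,0]>125)&(h[...,0]<160)&(h[...,1]>80)&(P[...,2]>120)
Q=P[m];print(len(Q));a=Q.mean(0);U,S,V=np.linalg.svd(Q-a,full_matrices=False);print(a,V[0]*100,V[2]*100,Q[:,2].min(),Q[:,2].max())
cv2.imwrite("pics/w5.png",d["img"][:,:,::-1])
```

```text
[ 566.  -173.7  209.5] [180.    0.   99.7] 27.320443560623595 [-23.3  29.5  53.   99.1 -25.8  64.5  47.2]
ctr [ 573.6 -214.9] size [27.4 19.8] ang 9.6 case xy 13.164674976963653 -68.68415362172938 depthpts z 214.70310367292979 case x range -0.6700406036954157 26.904641501135078 px (252, 317, 48, 30)
ctr [ 531.6 -124.2] size [11.8 72.3] ang 9.3 case xy -8.177935406154305 28.97520907739321 depthpts z 38.14337325321577 case x range -13.855924219638247 -0.8665629855469635 px (207, 86, 28, 149)
ctr [ 559.2 -132. ] size [ 32.4 111.3] ang 9.7 case xy 16.984406547331503 15.348476168271603 depthpts z 214.17993229067991 case x range -1.2579760806127944 33.32209762961907 px (245, 69, 61, 220)
10949
[ 559.6 -140.2  215.3] [ 18.9 -98.2  -2.7] [97.6 18.4 11.6] 205.0651990306661 368.4793405191507
```

View pics/w5.png

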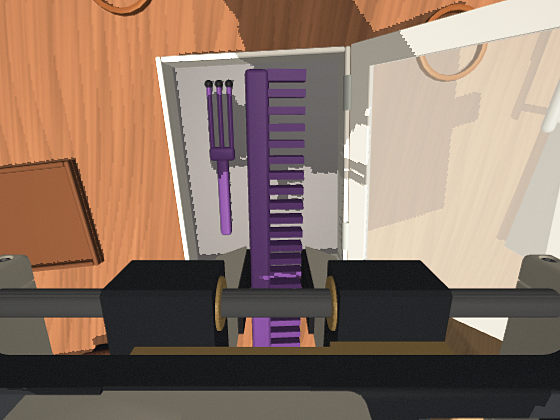

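The comb is held level in the fingers, and the pick is still in the case at (207–235, 80–235). Now I'll swing the comb over to the dish.

Emit:
carry_out:
  rows:
    - [[0, 0, 0.99, 0.02, 0.355, 0, 0.2], [0, 0, 0.99, 0.02, 0.355, 0, 0.2], [0, 0, 0.99, 0.02, 0.355, 0, 0.2], [0, 0, 0.99, 0.02, 0.355, 0, 0.2], [0, 0, 0.99, 0.02, 0.355, 0, 0.2]]

```text
time: 16.2
tcp_pos: [571.1, -83.0, 209.7]
tcp_rot: [180.0, -0.0, 119.8]
force: [-0.0, -0.1, -1.0]
grip_width: 27.4
gripper_force: 30.0
```

Emit:
carry_out:
  rows:
    - [[0, 0, 0.99, 0.02, 0.355, 0, 0.2], [0, 0, 0.99, 0.02, 0.355, 0, 0.2], [0, 0, 0.99, 0.02, 0.355, 0, 0.2], [0, 0, 0.99, 0.02, 0.355, 0, 0.2], [0, 0, 0.99, 0.02, 0.355, 0, 0.2]]

```text
time: 16.7
tcp_pos: [576.1, 5.0, 209.8]
tcp_rot: [180.0, 0.0, 139.6]
force: [0.4, -0.9, -0.3]
grip_width: 27.1
gripper_force: 30.0
```

Emit:
carry_out:
  rows:
    - [[0, 0, 0.99, 0.02, 0.355, 0, 0.2], [0, 0, 0.99, 0.02, 0.355, 0, 0.2], [0, 0, 0.99, 0.02, 0.355, 0, 0.2], [0, 0, 0.99, 0.02, 0.355, 0, 0.2], [0, 0, 0.99, 0.02, 0.355, 0, 0.2]]

```text
time: 17.2
tcp_pos: [581.1, 93.8, 209.7]
tcp_rot: [180.0, 0.0, 159.4]
force: [0.4, -0.9, -0.5]
grip_width: 27.4
gripper_force: 30.0
```

Emit:
carry_out:
  rows:
    - [[0, 0, 0.99, 0.02, 0.355, 0, 0.2], [0, 0, 0.99, 0.02, 0.355, 0, 0.2], [0, 0, 0.99, 0.02, 0.355, 0, 0.2], [0, 0, 0.99, 0.02, 0.355, 0, 0.2], [0, 0, 0.99, 0.02, 0.355, 0, 0.2]]

```text
time: 17.7
tcp_pos: [586.0, 182.5, 209.7]
tcp_rot: [-180.0, -0.0, 179.2]
force: [0.3, -0.1, -0.7]
grip_width: 27.3
gripper_force: 30.0
```

Emit:
carry_out:
  rows:
    - [[0, 0, 0, 0, 0, 0, 0.2], [0, 0, 0, 0, 0, 0, 0.2]]

```text
time: 17.9
tcp_pos: [585.9, 181.2, 209.6]
tcp_rot: [-180.0, -0.0, 178.9]
force: [-0.2, -0.4, -0.4]
grip_width: 27.2
gripper_force: 30.0
```

Run:
```python
from cell import *
from m import *
s=get_state();d=snapshot("wrist");print(s["tcp_pos"],s["tcp_rot"],s["grip_width"],s["qpos"])
w=wcam(d,s["tcp_pos"],s["tcp_rot"]);z0=s["tcp_pos"][2]
P=cloud(w);h=cv2.cvtColor(d["img"],cv2.COLOR_RGB2HSV);m=(h[...,0]>125)&(h[...,0]<160)&(h[...,1]>80)&(abs(P[...,2]-z0-5)<12)
m=cv2.erode(m.astype(np.uint8),np.ones((3,3)))>0
Q=P[m];c=Q.mean(0);A=np.c_[Q[:,:2]-c[:2],np.ones(len(Q))]
k=np.ones(len(Q),bool)
for _ in range(5):
    f=np.linalg.lstsq(A[k],Q[k,2],rcond=None)[0];r=Q[:,2]-A@f;k=abs(r)<2
print("slope deg",np.degrees(f[:2]),"c",c,f[2],k.sum(),"x",np.percentile(Q[:,0],[.5,99.5]),"y",np.percentile(Q[:,1],[.5,99.5]),"z at tcp",f[2]+f[:2]@(s["tcp_pos"][:2]-c[:2]))
im=d["img"].astype(int);wm=((im.max(2)-im.min(2)<40)&(P[...,2]<30)&(P[...,2]>-5)&(abs(P[...,0]-568)<130)&(abs(P[...,1]-182)<90))
D=P[wm];print("dish",np.percentile(D[:,0],[1,99]),np.percentile(D[:,1],[1,99]))
cv2.imwrite("pics/w6.png",d["img"][:,:,::-1])
```

```text
[585.9 181.2 209.6] [-180.    -0.   178.9] 27.220313234357 [-43.2  26.3  30.7  94.9 -14.7  62.8  80.6]
slope deg [-0.2 -6.7] c [552.9 179.  214.8] 215.1138777497532 7841 x [488.3 636.3] y [167.4 194.4] z at tcp 214.74424256414784
dish [471.9 663. ] [118.4 246.9]
```

View pics/w6.png

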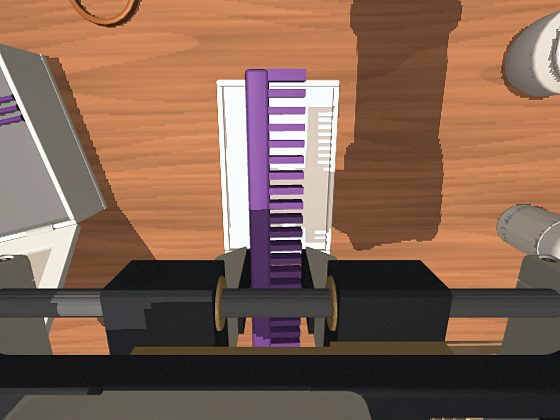

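Run:
```python
from cell import *
from m import *
s=get_state();d=snapshot("wrist")
w=wcam(d,s["tcp_pos"],s["tcp_rot"]);z0=s["tcp_pos"][2]
P=cloud(w);h=cv2.cvtColor(d["img"],cv2.COLOR_RGB2HSV);m=(h[...,0]>125)&(h[...,0]<160)&(h[...,1]>80)&(abs(P[...,2]-z0-5)<12)
Q=P[m&(P[...,0]<560)]
for y in np.arange(166,198,2):
    k=abs(Q[:,1]-y-1)<1; 
    if k.sum()>20: print(y+1,k.sum(),np.percentile(Q[k,2],[25,50,75,95]))
```

```text
167 277 [215.5 216.  216.4 217. ]
169 639 [215.8 216.2 216.7 217.3]
171 638 [215.7 216.2 216.7 217.3]
173 637 [215.7 216.1 216.5 217.1]
175 642 [215.5 216.  216.5 217.1]
177 569 [214.7 215.3 215.8 216.5]
179 345 [214.1 214.7 215.2 215.8]
181 345 [214.  214.6 215.1 215.8]
183 349 [213.9 214.5 215.  215.6]
185 332 [213.7 214.3 214.9 215.5]
187 349 [213.6 214.3 214.8 215.4]
189 328 [213.5 214.1 214.6 215.3]
191 328 [213.3 214.1 214.5 215.2]
193 351 [213.3 213.9 214.4 215. ]
195 86 [213.3 213.6 214.1 215. ]
```

Emit:
carry_out:
  rows:
    - [[0.74, -0.02, 0, 0, 0, -0.9, 0.2], [0, 0, 0, 0, 0, -0.9, 0.2], [0, 0, 0, 0, 0, -0.9, 0.2], [0, 0, 0, 0, 0, -0.5, 0.2], [0, 0, 0, 0, 0, 0, 0.2]]

```text
time: 18.5
tcp_pos: [583.5, 179.2, 46.4]
tcp_rot: [177.2, -0.3, 178.7]
force: [-0.3, -0.9, 0.3]
grip_width: 27.4
gripper_force: 30.0
```

Emit:
carry_out:
  rows:
    - [[0, 0, 0, 0, 0, -0.2, 0.2], [0, 0, 0, 0, 0, -0.2, 0.2], [0, 0, 0, 0, 0, -0.12, 0.2], [0, 0, 0, 0, 0, 0, 0.2], [0, 0, 0, 0, 0, 0, 0.2]]

```text
time: 19.0
tcp_pos: [586.3, 181.1, 24.2]
tcp_rot: [177.0, 0.1, 178.8]
force: [0.5, -0.6, -1.2]
grip_width: 27.2
gripper_force: 30.0
```

Emit:
carry_out:
  rows:
    - [[0, 0, 0, 0, 0, -0.1, 0.2], [0, 0, 0, 0, 0, -0.08, 0.2], [0, 0, 0, 0, 0, -0.02, 0.2], [0, 0, 0, 0, 0, -0.02, 0.2], [0, 0, 0, 0, 0, 0, 0.2]]

```text
time: 19.5
tcp_pos: [586.0, 181.0, 12.6]
tcp_rot: [177.0, 0.0, 178.8]
force: [-0.0, -1.2, -0.4]
grip_width: 27.1
gripper_force: 30.0
```

Emit:
carry_out:
  rows:
    - [[0, 0, 0, 0, 0, -0.01, 0.2], [0, 0, 0, 0, 0, 0, 0.2], [0, 0, 0, 0, 0, 0, 0.2]]

```text
time: 19.8
tcp_pos: [586.1, 181.1, 12.3]
tcp_rot: [177.0, 0.0, 178.8]
force: [0.3, 0.2, 0.2]
grip_width: 27.4
gripper_force: 30.0
```

Emit:
carry_out:
  rows:
    - [[0, 0, 0, 0, 0, -0.02, 0.2], [0, 0, 0, 0, 0, 0, 0.2], [0, 0, 0, 0, 0, 0, 0.2]]

```text
time: 20.1
tcp_pos: [586.0, 181.0, 11.2]
tcp_rot: [177.0, 0.0, 178.8]
force: [-0.5, 0.4, -0.6]
grip_width: 27.5
gripper_force: 30.0
```

Emit:
carry_out:
  rows:
    - [[0, 0, 0, 0, 0, -0.01, 0.2], [0, 0, 0, 0, 0, 0, 0.2], [0, 0, 0, 0, 0, 0, 0.2]]

```text
time: 20.4
tcp_pos: [586.1, 181.0, 11.0]
tcp_rot: [177.0, 0.0, 178.8]
force: [-0.8, -0.1, 4.2]
grip_width: 27.4
gripper_force: 30.0
```

The comb has touched the dish floor (4 N). Releasing it.

Emit:
carry_out:
  rows:
    - [[0, 0, 0, 0, 0, 0, 0.45], [0, 0, 0, 0, 0, 0, 0.45], [0, 0, 0, 0, 0, 0, 0.45], [0, 0, 0, 0, 0, 0, 0.45], [0, 0, 0, 0, 0, 0.2, 0.45]]

```text
time: 20.9
tcp_pos: [585.1, 180.8, 19.9]
tcp_rot: [177.1, -0.1, 178.8]
force: [-1.0, -0.2, 0.5]
grip_width: 41.3
gripper_force: 0.0
```

Emit:
carry_out:
  rows:
    - [[0, 0, 0, 0, 0, 0.5, 0.45], [0, 0, 0, 0, 0, 0.9, 0.45], [0, 0, 0, 0, 0, 0.9, 0.45], [0, 0, 0, 0, 0, 0.9, 0.45], [0, 0, 0, 0, 0, 0.9, 0.45]]

```text
time: 21.4
tcp_pos: [585.7, 180.7, 228.4]
tcp_rot: [177.0, 0.0, 178.8]
force: [1.2, 0.5, -0.2]
grip_width: 41.1
gripper_force: 0.0
```

Emit:
carry_out:
  rows:
    - [[0, 0, 0, -0.9, 0, 0.1, 0.45], [0, 0, 0, -0.9, 0, 0, 0.45], [0, 0, 0, -0.9, 0, 0, 0.45], [0, 0, 0, 0, 0, 0, 0.45], [0, 0, 0, 0, 0, 0, 0.45]]

```text
time: 21.9
tcp_pos: [450.5, 181.4, 231.7]
tcp_rot: [176.9, 0.1, 178.9]
force: [-0.1, -0.2, -0.3]
grip_width: 41.4
gripper_force: 0.0
```

Run:
```python
from cell import *
from m import *
s=get_state();d=snapshot("wrist");t=snapshot("top");print(s["tcp_pos"],s["tcp_rot"],s["time"])
w=wcam(d,s["tcp_pos"],s["tcp_rot"]);purple(w,16);print('top');purple(t,16,60)
P=cloud(w);h=cv2.cvtColor(d["img"],cv2.COLOR_RGB2HSV);m=(h[...,0]>125)&(h[...,0]<160)&(h[...,1]>80)&(P[...,1]>100)
print(np.percentile(P[m][:,2],[5,50,95]))
cv2.imwrite("pics/e.png",np.hstack([cv2.resize(d["img"][:,:,::-1],(400,300)),cv2.resize(t["img"][60:300,80:480,::-1],(400,300))]))
```

```text
[450.5 181.4 231.7] [176.9   0.1 178.9] 21.9
ctr [ 505.3 -122.7] size [26.1 60.1] ang 9.8 case xy -33.619449244873756 36.140271447165965 depthpts z 37.84210385795145 case x range -47.54356178843855 -19.495186293373806 px (0, 222, 47, 29)
ctr [539.6 180.3] size [ 25.9 106.1] ang 89.0 case xy 65.51146065809978 324.56100992561045 depthpts z 16.133646660858943 case x range 11.123038013179174 120.11885689241083 px (258, 213, 21, 76)
top
ctr [ 507.9 -156.5] size [ 23.9 157.2] ang 9.1 case xy -38.36642708186025 2.521549120045493 depthpts z 37.351697803804676 case x range -49.34382410302226 -23.034117149910507 px (318, 198, 58, 15)
ctr [592.  176.5] size [103.4  22.5] ang 2.1 case xy 115.8797488204765 309.48625022103533 depthpts z 14.409119940860663 case x range 63.98739951999053 168.76768654075502 px (223, 155, 9, 37)
[11.1 16.2 18.1]
```

View pics/e.png

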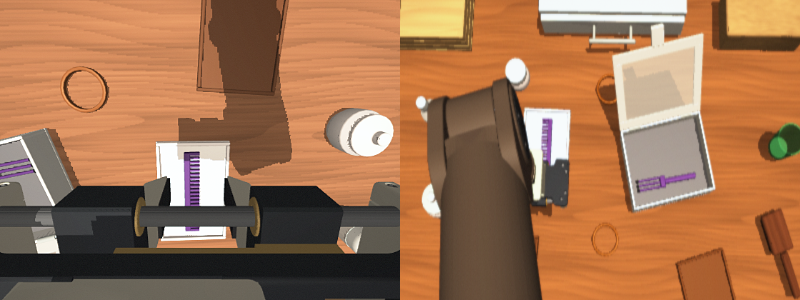

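The comb lies flat in the white dish with its top at z≈16 mm, as expected. The pick is still in the case, the lid is open, and the bystanders in view haven't moved.

```bash
python3 -c "
from cell import *
print(finish_job())"
```

```text
the job is handed in; nothing more can be done
None
```

The lid stays open by itself, the comb lies flat on the floor of the white dish, the pick is still in the case, and nothing I could see in the last pictures had been disturbed; I handed the job in at about 22 s.

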